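# Load the glue press with two slotted weights, slots opposed

### The arm

A 6-joint arm with a two-finger parallel gripper is mounted at the origin on a cart in front of the work surface, level with it; the furniture and walls round the work are solid. World frame = base frame: x ahead of the robot, y to its left, z up, the work surface at z = 0. Lengths are in m, angles in rad, forces in N, time in s.
With the tool pointing down it reaches from about 0.375 to 0.9 m from the base axis. Payload 3.1 kg.
Tool frame: the origin (TCP) lies on the centre line of the jaws, within the pads' length; the fingertips stand 8 mm ahead of it and the grasp point (between the pads) lies 11 mm behind it (robot.finger_overhang is the distance from the TCP to the fingertips, in m); z points along the fingers, y is the line along which they close (so a half turn about z gives the same grasp; the last joint's range is limited). The gripper opens to 85 mm and grips with 20 to 120 N. Pads are 22 mm wide; open, the fingers measure 114 mm over their backs; the gripper's body (76 mm by 85 mm) begins 54 mm behind the grasp point. The pads swing forward as they close: fully open they stand 13 mm farther back than shut.
Start: joints at [1.093, 0.527, 1.433, -0, 1.181, -0.178], TCP at [0.184, 0.597, 0.239] pointing down, gripper open.
Joint ranges: [-3.08, 3.08], [-0.75, 2.2], [0.22, 2.44], [-1.43, 4.57], [0, 2.65], [-2.85, 2.85]. Speed limits (rad/s): [2.79, 2.79, 3.14, 3.14, 3.14, 3.14].

### API

Orientations are given as a rotation vector (axis times angle).
In Python, from station import robot gives the robot as it stands.
- The arm moves only by the tool send_rows, never from a script. Its argument "steps" is a list of rows, each a list of 7 numbers: the closure, from 0 (fully open) to 1 (shut), then the shift along the tool's x, y, z in cm, then the turn, a rotation vector about the tool's x, y, z in degrees. A call has 1 to 8 rows; each row shifts and turns the commanded pose from where the row before left it, along the tool's axes as they then stand; what a row does not reach is not made up. A row lasts 1/8 s, in which the tool goes at most 62.5 mm and 10.7 degrees, less where a joint would pass 70% of its speed; a pose out of reach is approached as far as the arm can. A call is refused whole if a number of a shift passes 6.25 or a number of a turn 10.7, either way. A call with a gripper value outside its range is refused whole. The fingers move at their own pace and stop on an object; the grip force is fixed at half the most. Time passes only in rows, so rows that do not move let the fingers close. It gives the time, the measured TCP pose, the force, the opening and the grip force at its end, in the units of the state.
- robot.get_obs(): the state, without advancing time (a new reading comes with each control period).
- robot.snapshot(name): name is "side" or "top" or "wrist"; returns a dict with "frame" (384x512x3 uint8, red, green, blue), "fx", "fy", "cx", "cy" (pixels), "rvec" (rotation vector, rad) and "tvec" (3), from world to camera coordinates, as OpenCV has them. Camera axes: x right, y down, z forward; pixel columns grow to the right and rows downward; lengths in m; the calibration is good to about 2 mm. The wrist camera is an equidistant fisheye: a pixel r from the principal point sees the ray r / f radians off the axis. A picture is of the moment at which its call begins. There is no depth.
- robot.finish_job(): hands the job in; it is judged then, once.
Trained networks look in the newest picture that a camera, given by its name, has taken for a name from the list of things; names that differ only in an ending like _2 or _b are one class to them, and where a whole thing is asked for, a point or a joint stands for the part that bears it (a point fixed in the world has none). Each returns a list of dicts, best first, with "score" (0 to 1); they miss things now and then, are a little off and sometimes report something else, mostly with a low value. They report only what shows in the picture. A call takes as long as a camera call.
- robot.spot_in(camera, label): "location" ([column, row] in pixels, amid what is visible of it).
- robot.masks_of(camera, label): "pixels" (384x512 bool, what is visible of it) and "location" ([column, row] in pixels, amid what is visible of it).
The state is a dict: "time": time; "q": joint angles; "qvel": joint speeds; "joint_efforts": joint torques, N m; "eef_pos": TCP position; "ee_rot": TCP orientation; "contact_force": force on the tool from outside, world axes, zero at the start; "ft_torque": the same for the moment, N m; "finger_gap": finger opening in m; "grasp_force": force on a finger pad.
Only numpy, scipy, OpenCV 4.12 (cv2) and the standard library are available. Lean on these libraries where they do the work, as an engineer would, in place of code of your own. Each camera call takes 0.05 s, during which the arm holds its last target. There are 200 camera calls.

### The job

Load the glue press: slide the steel slotted weight off the low shelf on to the hanger until the rod sits fully home at the bottom of its slot and seat it with a firm push (about 20 N, held a moment; never over 40 N, as a screen is glued underneath); then do the same with the brass weight from the high shelf, so that it lies flat on top of the steel one. Then turn the brass weight about the rod until the two slots face opposite ways, both still fully home, so that neither can slide off. Do not drop a weight off the press, and leave the wipes, the bottle and the swab tub where they stand.

Things in the scene. Friction and masses are not known exactly. Their poses are not given: they have to be found in the camera images.
- rod (a point): Rod of the upright weight hanger on a fixed, rigid press; the point is on the rod's axis at the top of its round pan (68 mm across, 130 mm above the worktop). z up, x away from the low shelf, y away from the high shelf. Rod 12 mm thick; 36 to 50 mm above the pan it has a knob 26 mm across, wider than a slot, so weights go on from the side only. Sides +x and +y are open.
- low_shelf (a point): Middle of the top of the low shelf, 88 mm long, 86 mm wide, on the rod's -x side (39 to 127 mm from the rod axis), 1 mm above the pan. Side lips 6 mm thick and 6 mm high. A glued phone lies under the rod, so a weight must not bear on the hanger with more than 40 N (push and load together).
- high_shelf (a point): Middle of the top of the high shelf, same size and lips, on the rod's -y side, 39 to 127 mm from the rod axis, 15 mm above the pan, that is 1 mm above the top of a weight lying on the pan.
- steel_weight_mid (a point): Steel slotted weight, 0.3 to 0.5 kg: disc 72 mm across, 14 mm thick; the point is its centre, half-way up. z up. The slot, 16 mm wide, opens to its own +x, flaring to 32 mm at the rim; its flat bottom lies 6 mm behind the centre, so when the rod touches it the disc is centred on the rod. Starts on the low shelf, slot roughly to the rod, centre 72 to 80 mm from it.
- steel_weight_bar (a point): Centre of the steel weight's upright black bar, 63 mm behind the disc's centre (own -x): 10 mm thick along x, 44 mm wide along y, 36 mm tall, from 4 to 40 mm above the disc's underside. An arm 24 mm wide, also 4 mm clear below, joins it to the disc. It overhangs the shelf's outer end at the start.
- brass_weight_mid (a point): Brass slotted weight, same shape, axes and mass range as the steel one; the point is the disc's centre, half-way up. Starts on the high shelf, slot roughly towards the rod, centre 72 to 80 mm from it.
- brass_weight_bar (a point): Centre of the brass weight's black bar, same size and offsets as on the steel weight.
- wipes_mid (a point): Bystander: upright white wipes pack, 56 x 68 x 215 mm, standing on the worktop; the point is half-way up.
- bottle_mid (a point): Bystander: white bottle, 38 mm across, 74 mm tall, standing on the worktop in front of the press; the point is half-way up.
- swabs_mid (a point): Bystander: tub of cotton swabs, 71 mm across, 79 mm tall, on the worktop beyond the press; the point is about half-way up.
- hanger: The hanger (foot, rod, pan, knob), rigidly fixed to the press; origin under the rod on the worktop, axes as the rod's. The push that seats a weight is felt between the weight and this part; nothing gives, so the force climbs steeply once the rod meets the slot's bottom. Sliding a weight along its shelf takes 1 to 4 N, with a small bump as it drops off the edge.
- steel_weight: The steel weight; origin at the centre of the disc's underside, axes as above.
- brass_weight: The brass weight; origin at the centre of the disc's underside, axes as above.

How it is judged:
By the outcome, as a careful person would: the job done as asked, in the order asked, and still so for the second after the job is handed in, with the robot touching nothing.
It also fails if it takes over 72 s, if anything falls off the work surface, if the arm or the gripper's body presses on something with over 40 N, if the wrist force passes 120 N, or if a joint passes its speed limit or range.

## Working session

There is one attempt and no reset: what is moved stays moved. The work goes in short steps, Python scripts to look and compute and a tool call to move; the robot and the scene stay as the last step left them, time stands still between calls to the robot, and variables do not carry over. Pictures are saved under pics/ and viewed, at most 10 in all, crops included, and the job is handed in when it is done.

Besides the shell and the picture viewer there is one more tool, called after ">>>" in YAML: its name, and indented under it one key for each argument. send_rows: Moves the arm, as the interface text tells. Its arguments: {"type":"object","properties":{"steps":{"type":"array","items":{"type":"array","items":{"type":"number"}}}},"required":["steps"]}

```bash
ls; mkdir -p pics
cat > h.py <<'E'
from station import robot
import numpy as np, cv2
from scipy.spatial.transform import Rotation as R
def ray(s,uv):
    u,v=uv; Rm=R.from_rotvec(s['rvec']).as_matrix(); t=np.array(s['tvec'])
    d=np.array([(u-s['cx'])/s['fx'],(v-s['cy'])/s['fy'],1.])
    if s.get('fish'):
        r=np.hypot(d[0],d[1]); 
        d=np.array([d[0]/r*np.sin(r),d[1]/r*np.sin(r),np.cos(r)]) if r>0 else d
    return -Rm.T@t, Rm.T@d
def at_z(s,uv,z):
    o,d=ray(s,uv); return o+d*(z-o[2])/d[2]
def proj(s,P):
    c=R.from_rotvec(s['rvec']).as_matrix()@np.array(P)+np.array(s['tvec'])
    if s.get('fish'):
        r=np.hypot(c[0],c[1]); th=np.arctan2(r,c[2]); m=c[:2]/r*th
    else: m=c[:2]/c[2]
    return np.array([s['cx']+s['fx']*m[0], s['cy']+s['fy']*m[1]])
def snap(n,save=None):
    s=dict(robot.snapshot(n)); s['fish']=n=='wrist'
    if save: cv2.imwrite('pics/'+save,s['frame'][:,:,::-1])
    return s
def tri(s1,p1,s2,p2):
    o1,d1=ray(s1,p1);o2,d2=ray(s2,p2)
    A=np.stack([d1,-d2],1); x=np.linalg.lstsq(A,o2-o1,rcond=None)[0]
    a=o1+d1*x[0]; b=o2+d2*x[1]; return (a+b)/2,np.linalg.norm(a-b)
E
python3 - <<'E'
from h import *
S={}
for n in ['side','top','wrist']:
    S[n]=snap(n,n+'0.png')
    print(n,S[n]['fx'],-R.from_rotvec(S[n]['rvec']).as_matrix().T@S[n]['tvec'])
L={}
for lab in ['rod','low_shelf','high_shelf','steel_weight_mid','steel_weight_bar','brass_weight_mid','brass_weight_bar','wipes_mid','bottle_mid','swabs_mid']:
    for n in S:
        r=robot.spot_in(n,lab)
        if r: L[lab,n]=r[0]['location']; print(lab,n,np.round(r[0]['location']),round(r[0]['score'],2))
    if (lab,'side') in L and (lab,'top') in L: print('  tri',*tri(S['side'],L[lab,'side'],S['top'],L[lab,'top']))
print(robot.get_obs())
a=np.hstack([S['side']['frame'],S['top']['frame']])
cv2.imwrite('pics/both0.png',cv2.resize(a,(800,300))[:,:,::-1])
E
```

```text
pics
side 394.7568898239869 [0.49898523 0.71682201 0.66909266]
top 395.3669821765831 [ 0.35753339 -0.06511455  1.08774837]
wrist 297.3186396354542 [0.10344932 0.62220695 0.37295653]
rod side [241. 183.] 0.84
rod top [244. 186.] 0.58
  tri [ 0.58792506 -0.0494908   0.13766228] 0.008341188949060784
low_shelf side [245. 183.] 0.83
low_shelf top [253. 194.] 0.8
low_shelf wrist [ 13. 383.] 0.52
  tri [ 0.57622521 -0.07260894  0.12200002] 0.018357456294573846
high_shelf side [245. 186.] 0.57
high_shelf top [253. 193.] 0.94
high_shelf wrist [ 12. 380.] 0.6
  tri [ 0.57763957 -0.07114128  0.11216301] 0.01436277699159056
steel_weight_mid side [276. 181.] 0.91
steel_weight_mid wrist [ 12. 381.] 0.72
steel_weight_bar side [278. 181.] 0.75
steel_weight_bar top [249. 219.] 0.97
steel_weight_bar wrist [  2. 379.] 0.51
  tri [ 0.50317644 -0.06119834  0.13863004] 0.002428413780625831
brass_weight_mid side [242. 156.] 0.78
brass_weight_mid top [248. 222.] 0.73
  tri [ 0.53609733 -0.05678696  0.20126376] 0.10218634764343618
brass_weight_bar side [240. 152.] 0.74
brass_weight_bar top [278. 177.] 0.76
 
[... 478 characters left out ...]
time': 1.65, 'q': array([ 1.09346878e+00,  5.27552666e-01,  1.43270881e+00,  1.93814146e-05,
        1.18139665e+00, -1.78495097e-01]), 'qvel': array([-1.09516908e-03, -1.64912781e-03, -5.65904471e-05, -7.73260266e-04,
        2.40747949e-04, -5.51800383e-05]), 'joint_efforts': array([ 9.37094046e-04, -4.42313540e+01, -1.78418255e+01, -1.13462988e-04,
        8.08727764e-04,  1.36406651e-06]), 'eef_pos': array([0.18395406, 0.5972871 , 0.23927519]), 'ee_rot': array([-4.67666030e-01, -3.10655013e+00,  8.82978686e-05]), 'contact_force': array([-1.08541943,  0.04008822,  0.65944497]), 'ft_torque': array([0.0006582 , 0.02865515, 0.02756904]), 'grasp_force': 0.0, 'finger_gap': 0.08563129232985461}
```

Run:
```python
import cv2,numpy as np
a=cv2.imread('pics/side0.png')[110:260,180:380]; b=cv2.imread('pics/top0.png')[120:270,190:390]
cv2.imwrite('pics/c0.png',np.hstack([cv2.resize(a,None,fx=2,fy=2,interpolation=2),cv2.resize(b,None,fx=2,fy=2,interpolation=2)]))
```

```text
(no output)
```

View pics/both0.png

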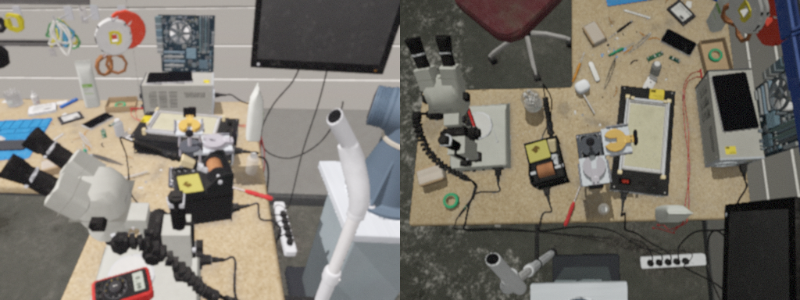

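View pics/c0.png

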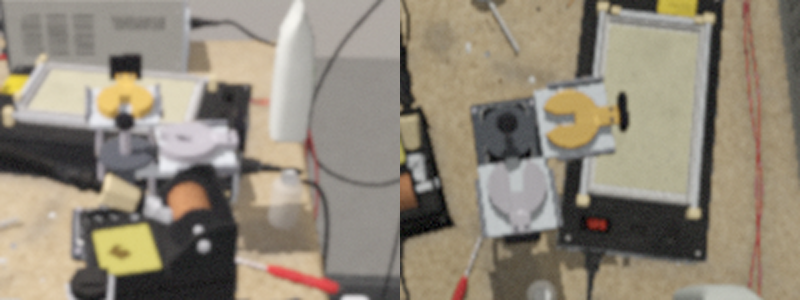

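Run:
```python
from h import *
S=snap('top'); 
P={'knob':((243.5,181.5),.178),'sdisc':((249,216),.145),'sbar':((251,239),.171),'bdisc':((278.5,180),.159),'bbar':((301,176),.185),'scope':((90,170),.2),'scopearm':((25,190),.2)}
for k,(uv,z) in P.items(): print(k,at_z(S,uv,z))
print('tcp',proj(S,robot.get_obs()['eef_pos']),'base',proj(S,[0,0,0]))
f=S['frame']; hsv=cv2.cvtColor(f,cv2.COLOR_RGB2HSV)
m=cv2.inRange(hsv,(12,110,150),(28,255,255)); m[:, :230]=0;m[:,320:]=0;m[:140]=0;m[215:]=0
ys,xs=np.nonzero(m); print('brass col',xs.mean(),ys.mean(),len(xs),xs.min(),xs.max(),ys.min(),ys.max())
for l in ['rod','steel_weight','brass_weight','hanger']:
    for r in robot.masks_of('top',l)[:1]:
        ys,xs=np.nonzero(r['pixels']); print(l,r['score'],r['location'],len(xs),xs.min(),xs.max(),ys.min(),ys.max())
```

```text
knob [ 0.58502302 -0.04923718  0.178     ]
sdisc [ 0.50732608 -0.06051129  0.145     ]
sbar [ 0.44927008 -0.06422588  0.171     ]
bdisc [ 0.59171748 -0.13369932  0.159     ]
bbar [ 0.59375571 -0.18515223  0.185     ]
scope [0.61473466 0.30779533 0.2       ]
scopearm [0.57001321 0.45486575 0.2       ]
tcp [-76.42800038 374.95397048] base [229.17458084 426.46266808]
brass col 278.9490909090909 179.06 550 263 298 166 193
rod 0.82 [244.5, 185.4] 593 230 257 173 200
steel_weight 0.69 [249.3, 221.9] 670 234 261 202 242
brass_weight 0.96 [280.4, 179.5] 854 262 304 165 194
hanger 0.93 [243.7, 186.4] 563 230 256 173 200
```

```bash
cat >> h.py <<'E'
def tool(yaw_deg):  # tool down, tool y at this world angle
    a=np.radians(yaw_deg); y=np.array([np.cos(a),np.sin(a),0]); z=np.array([0,0,-1.]); return np.stack([np.cross(y,z),y,z],1)
def plan(wps,c,p0=None,R0=None):
    """wps: (pos,yaw,n)"""
    o=robot.get_obs(); p=np.array(o['eef_pos']) if p0 is None else np.array(p0); Rm=R.from_rotvec(o['ee_rot']).as_matrix() if R0 is None else R0
    rows=[]
    for pos,yaw,n in wps:
        Rt=tool(yaw); dr=R.from_matrix(Rm.T@Rt).as_rotvec()/n; dp=(np.array(pos)-p)/n
        for i in range(n):
            rows.append([c]+[round(float(v),2) for v in Rm.T@dp*100]+[round(float(v),1) for v in np.degrees(dr)])
            Rm=Rm@R.from_rotvec(dr).as_matrix(); p=p+dp
    for i in range(0,len(rows),8): print(rows[i:i+8])
E
python3 - <<'E'
from h import *
plan([([.37,.25,.30],40,7),([.447,-.064,.27],5,8)],0.4)
E
```

```text
[[0.4, -4.0, -3.96, -0.87, -0.0, -0.0, 4.7], [0.4, -4.31, -3.62, -0.87, -0.0, -0.0, 4.7], [0.4, -4.59, -3.25, -0.87, -0.0, -0.0, 4.7], [0.4, -4.84, -2.87, -0.87, -0.0, -0.0, 4.7], [0.4, -5.06, -2.46, -0.87, -0.0, -0.0, 4.7], [0.4, -5.25, -2.04, -0.87, -0.0, -0.0, 4.7], [0.4, -5.4, -1.6, -0.87, -0.0, -0.0, 4.7], [0.4, -3.63, -1.79, 0.37, -0.0, -0.0, 4.4]]
[[0.4, -3.75, -1.5, 0.37, -0.0, -0.0, 4.4], [0.4, -3.85, -1.21, 0.37, -0.0, -0.0, 4.4], [0.4, -3.94, -0.92, 0.37, -0.0, -0.0, 4.4], [0.4, -3.99, -0.61, 0.37, -0.0, -0.0, 4.4], [0.4, -4.03, -0.31, 0.37, -0.0, -0.0, 4.4], [0.4, -4.04, 0.0, 0.37, -0.0, -0.0, 4.4], [0.4, -4.03, 0.31, 0.37, -0.0, -0.0, 4.4]]
```

>>> send_rows:
  steps:
    - [0.4,-4.0,-3.96,-0.87,0,0,4.7]
    - [0.4,-4.31,-3.62,-0.87,0,0,4.7]
    - [0.4,-4.59,-3.25,-0.87,0,0,4.7]
    - [0.4,-4.84,-2.87,-0.87,0,0,4.7]
    - [0.4,-5.06,-2.46,-0.87,0,0,4.7]
    - [0.4,-5.25,-2.04,-0.87,0,0,4.7]
    - [0.4,-5.4,-1.6,-0.87,0,0,4.7]
    - [0.4,-3.63,-1.79,0.37,0,0,4.4]

```text
time: 2.9
eef_pos: [0.3817, 0.2089, 0.2977]
ee_rot: [1.441, 2.788, 0.004]
contact_force: [0.3, 0.2, -0.1]
finger_gap: 0.051
grasp_force: 0.0
```

>>> send_rows:
  steps:
    - [0.4,-3.75,-1.5,0.37,0,0,4.4]
    - [0.4,-3.85,-1.21,0.37,0,0,4.4]
    - [0.4,-3.94,-0.92,0.37,0,0,4.4]
    - [0.4,-3.99,-0.61,0.37,0,0,4.4]
    - [0.4,-4.03,-0.31,0.37,0,0,4.4]
    - [0.4,-4.04,0,0.37,0,0,4.4]
    - [0.4,-4.03,0.31,0.37,0,0,4.4]
    - [0.4,0,0,0,0,0,0]

```text
time: 3.9
eef_pos: [0.4473, -0.0667, 0.2706]
ee_rot: [2.13, 2.307, 0.0]
contact_force: [-0.6, 1.1, -0.2]
finger_gap: 0.0517
grasp_force: 0.0
```

Run:
```python
from h import *
o=robot.get_obs(); print(o['time'],o['eef_pos'],R.from_rotvec(o['ee_rot']).as_matrix()[:,1],o['contact_force'],o['finger_gap'])
S=snap('wrist','w1.png')
cv2.imwrite('pics/w1b.png',cv2.resize(S['frame'],(800,600))[:,:,::-1])
for k,p in {'knob':[.585,-.049,.18],'sbar':[.447,-.064,.171],'sdisc':[.507,-.06,.145]}.items(): print(k,proj(S,p))
for l in ['rod','steel_weight_mid','steel_weight_bar','brass_weight_mid','brass_weight_bar']:
    print(l,[(np.round(r['location']),round(r['score'],2)) for r in robot.spot_in('wrist',l)])
```

```text
3.9 [ 0.4472673  -0.0666708   0.27063332] [0.99683949 0.07943546 0.00101719] [-0.56962903  1.08474061 -0.16838862] 0.051656064467757536
knob [407.4251026  186.55923182]
sbar [250.62011709 187.80765572]
sdisc [315.07184153 179.27674863]
rod [(array([386., 172.]), 0.63)]
steel_weight_mid [(array([307., 176.]), 0.85)]
steel_weight_bar [(array([310., 174.]), 0.72)]
brass_weight_mid [(array([381., 247.]), 0.67)]
brass_weight_bar [(array([378., 249.]), 0.57)]
```

View pics/w1b.png

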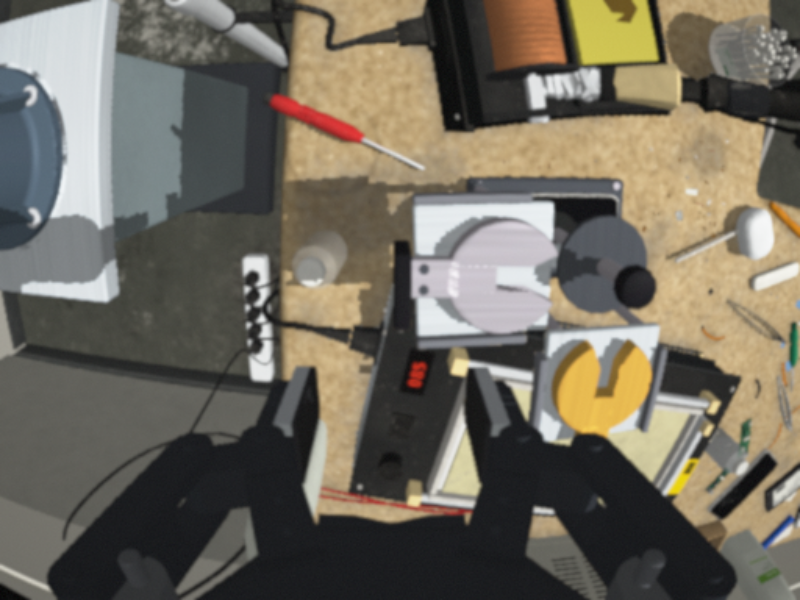

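Run:
```python
from h import *
S=snap('wrist')
f=1/1.5625
q=lambda n,u,v,z: print(n,at_z(S,(u*f,v*f),z))
q('knob',638,284,.178);q('bar',402,288,.171);q('bar top end',401,242,.171);q('bar bot end',402,335,.171);q('sdisc',504,277,.145);q('pan',603,264,.13);q('brass',602,388,.159)
q('slotL',551,259,.145);q('slot bottom',497,280,.145);q('shelfTL',414,198,.137);q('shelfBL',416,346,.137);q('shelfTR',553,202,.137);q('shelfBR',552,342,.137)
```

```text
knob [ 0.58438612 -0.0406159   0.178     ]
bar [ 0.45070769 -0.05684165  0.171     ]
bar top end [ 0.44792418 -0.03192677  0.171     ]
bar bot end [ 0.4532289  -0.08412367  0.171     ]
sdisc [ 0.5123142  -0.05339687  0.145     ]
pan [ 0.5840051  -0.04247538  0.13      ]
brass [ 0.59059551 -0.11915058  0.159     ]
slotL [ 0.5401201  -0.03946714  0.145     ]
slot bottom [ 0.50828554 -0.05564186  0.145     ]
shelfTL [ 0.45445592 -0.01279865  0.137     ]
shelfBL [ 0.46501053 -0.10636463  0.137     ]
shelfTR [ 0.53850123 -0.00590816  0.137     ]
shelfBR [ 0.55559041 -0.09733785  0.137     ]
```

>>> send_rows:
  steps:
    - [1,0.35,-2.05,0,0,0,-1.8]
    - [1,0.4,-2.05,0,0,0,0]
    - [1,0,0,2.5,0,0,0]
    - [1,0,0,3.5,0,0,0]
    - [1,0,0,3.5,0,0,0]
    - [1,0,0,2.3,0,0,0]
    - [1,0,0,0,0,0,0]
    - [1,0,0,0,0,0,0]

```text
time: 5.25
eef_pos: [0.4053, -0.0607, 0.1533]
ee_rot: [2.089, 2.345, 0.001]
contact_force: [0.2, 0.4, 1.0]
finger_gap: 0.0001
grasp_force: 0.0
```

Run:
```python
from h import *
o=robot.get_obs(); print(o['time'],o['eef_pos'],R.from_rotvec(o['ee_rot']).as_matrix()[:,1],o['contact_force'],o['finger_gap'])
S=snap('wrist','w2.png')
cv2.imwrite('pics/w2b.png',cv2.resize(S['frame'],(800,600))[:,:,::-1])
```

```text
5.25 [ 0.40527168 -0.0607084   0.15329561] [0.99332424 0.1153495  0.00120073] [0.16031036 0.39257557 1.03802662] 0.000123320941456028
```

View pics/w2b.png

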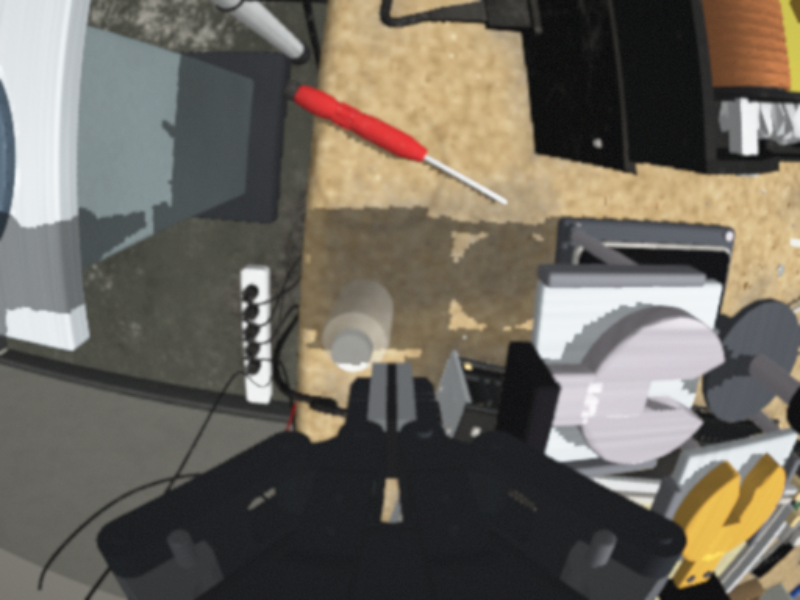

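>>> send_rows:
  steps:
    - [1,0,1.0,0,0,0,0]
    - [1,0,0.7,0,0,0,0]
    - [1,0,0.4,0,0,0,0]
    - [1,0,0.4,0,0,0,0]
    - [1,0,0.4,0,0,0,0]
    - [1,0,0.4,0,0,0,0]
    - [1,0,0.4,0,0,0,0]
    - [1,0,0.4,0,0,0,0]

```text
time: 6.3
eef_pos: [0.4423, -0.0551, 0.1523]
ee_rot: [-2.085, -2.341, 0.005]
contact_force: [-6.4, -0.5, 4.8]
finger_gap: -0.0002
grasp_force: 3.2
```

Run:
```python
from h import *
o=robot.get_obs(); print(o['time'],o['eef_pos'],o['contact_force'])
S=snap('wrist','w3.png')
cv2.imwrite('pics/w3b.png',cv2.resize(S['frame'][150:384,180:512],(664,468),interpolation=2)[:,:,::-1])
```

```text
6.3 [ 0.4422603  -0.05514036  0.15232456] [-6.39211754 -0.51210786  4.84723022]
```

View pics/w3b.png

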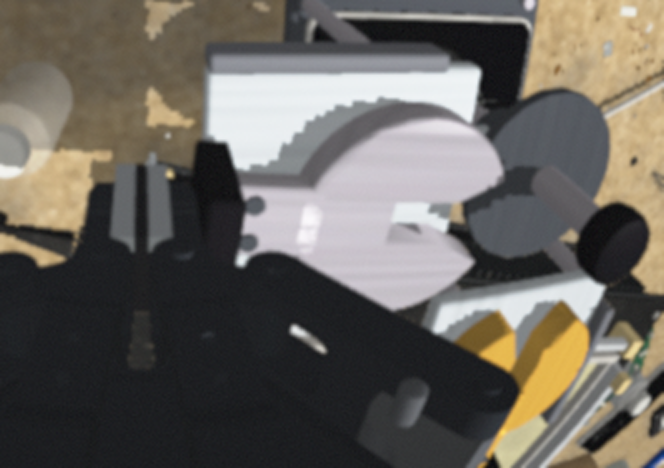

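>>> send_rows:
  steps:
    - [1,-0.02,0.4,0,0,0,0]
    - [1,-0.02,0.4,0,0,0,0]
    - [1,-0.02,0.4,0,0,0,0]
    - [1,-0.02,0.4,0,0,0,0]
    - [1,-0.02,0.4,0,0,0,0]
    - [1,-0.02,0.4,0,0,0,0]
    - [1,-0.02,0.4,0,0,0,0]
    - [1,0,0,0,0,0,0]

```text
time: 7.35
eef_pos: [0.4565, -0.0507, 0.1521]
ee_rot: [-2.064, -2.325, 0.03]
contact_force: [-32.9, -3.6, 31.7]
finger_gap: -0.0001
grasp_force: 17.3
```

Run:
```python
from h import *
o=robot.get_obs(); print(o['time'],o['eef_pos'],o['contact_force'])
S=snap('wrist','w4.png')
cv2.imwrite('pics/w4b.png',cv2.resize(S['frame'][150:384,180:512],(664,468),interpolation=2)[:,:,::-1])
```

```text
7.35 [ 0.45651694 -0.05067633  0.15212389] [-32.90570196  -3.58482456  31.69662511]
```

View pics/w4b.png

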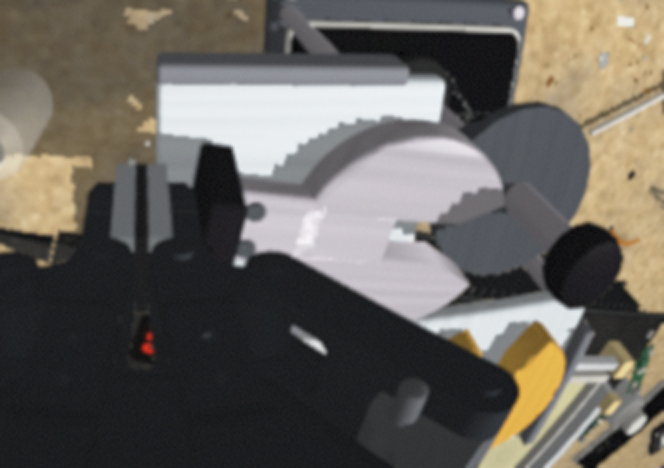

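>>> send_rows:
  steps:
    - [1,0,-0.8,0,0,0,0]
    - [1,0,-1.4,0,0,0,0]
    - [1,0,-1.4,0,0,0,0]
    - [1,0,0,-2.5,0,0,0]
    - [0.4,0,0,-4.0,0,0,0]
    - [0.4,0,0,-4.0,0,0,0]
    - [0.4,-0.5,0,-1.5,0,0,0]
    - [0.4,0,0,0,0,0,0]

```text
time: 8.4
eef_pos: [0.4393, -0.0642, 0.2738]
ee_rot: [2.088, 2.341, 0.002]
contact_force: [-0.6, -0.3, -0.3]
finger_gap: 0.0513
grasp_force: 0.0
```

Run:
```python
from h import *
o=robot.get_obs(); print(o['time'],o['eef_pos'],R.from_rotvec(o['ee_rot']).as_matrix()[:,1],o['contact_force'])
S=snap('wrist','w5.png')
cv2.imwrite('pics/w5b.png',cv2.resize(S['frame'][90:290,230:480],(750,600),interpolation=2)[:,:,::-1])
```

```text
8.4 [ 0.43928609 -0.06415288  0.27375515] [0.99347496 0.11398326 0.00391339] [-0.60417569 -0.28828461 -0.29931766]
```

View pics/w5b.png

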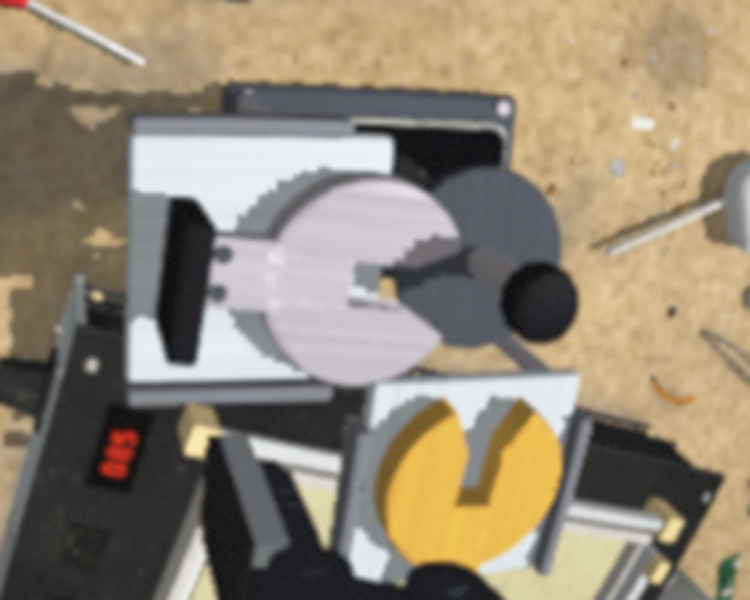

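Run:
```python
from h import *
S=snap('wrist')
def q(n,u,v,z): 
    p=at_z(S,(230+u/3,90+v/3),z)[:2]; print(n,np.round(p,4)); return p
k=q('knob',539,303,.178)
pan=np.array([q('p',u,v,.13) for u,v in [(558,235),(495,166),(535,184),(470,347),(550,280),(440,180)]])
A=np.c_[2*pan,np.ones(6)]; c=np.linalg.lstsq(A,(pan**2).sum(1),rcond=None)[0]; print('pan c',c[:2],np.sqrt(c[2]+c[:2]@c[:2]))
d=np.array([q('d',u,v,.145) for u,v in [(375,178),(440,205),(300,210),(268,283),(290,340),(350,385),(410,370)]])
A=np.c_[2*d,np.ones(len(d))]; c=np.linalg.lstsq(A,(d**2).sum(1),rcond=None)[0]; print('disc c',c[:2],np.sqrt(c[2]+c[:2]@c[:2]))
q('slotmouth',449,290,.145);q('ut',460,240,.145);q('lt',441,340,.145);q('slotbot top',350,265,.145);q('slotbot bot',350,303,.145)
q('barTop',172,200,.171);q('barBot',165,362,.171);q('barTopR',190,200,.171);q('barBotR',190,362,.171)
q('lipU L',133,125,.137);q('lipU R',350,127,.137);q('lipL L',128,395,.137);q('lipL R',330,390,.137)
q('HlipL',362,440,.151);q('HlipL2',340,560,.151);q('HlipR',585,425,.151);q('HlipR2',547,565,.151)
b=np.array([q('b',u,v,.159) for u,v in [(378,480),(400,430),(440,402),(520,402),(555,440),(560,500),(520,550)]])
A=np.c_[2*b,np.ones(len(b))]; c=np.linalg.lstsq(A,(b**2).sum(1),rcond=None)[0]; print('brass c',c[:2],np.sqrt(c[2]+c[:2]@c[:2]))
q('bslot bot',473,497,.159)
```

```text
knob [ 0.5819 -0.0461]
p [ 0.6146 -0.0339]
p [ 0.5819 -0.0135]
p [ 0.5997 -0.0171]
p [ 0.5894 -0.0798]
p [ 0.6162 -0.0509]
p [ 0.5618 -0.0215]
pan c [ 0.5835185  -0.04670416] 0.03341770674645104
d [ 0.532  -0.0218]
d [ 0.5564 -0.0272]
d [ 0.5094 -0.0352]
d [ 0.5035 -0.0599]
d [ 0.5146 -0.0783]
d [ 0.5392 -0.0923]
d [ 0.5599 -0.0848]
disc c [ 0.5387435  -0.05630807] 0.03499665559858796
slotmouth [ 0.5669 -0.0551]
ut [ 0.5666 -0.0377]
lt [ 0.5687 -0.0729]
slotbot top [ 0.5295 -0.0508]
slotbot bot [ 0.5324 -0.0635]
barTop [ 0.465  -0.0314]
barBot [ 0.4703 -0.0792]
barTopR [ 0.4699 -0.0308]
barBotR [ 0.4776 -0.0785]
lipU L [ 0.4549 -0.0169]
lipU R [ 0.5235 -0.0081]
lipL L [ 0.4657 -0.1069]
lipL R [ 0.5357 -0.0982]
HlipL [ 0.5463 -0.1096]
HlipL2 [ 0.5516 -0.1598]
HlipR [ 0.637  -0.0982]
HlipR2 [ 0.6449 -0.1614]
b [ 0.5527 -0.1204]
b [ 0.5553 -0.1009]
b [ 0.5672 -0.0896]
b [ 0.5987 -0.0874]
b [ 0.6192 -0.1011]
b [ 0.6317 -0.1259]
b [ 0.6221 -0.1485]
brass c [ 0.58970116 -0.1249162 ] 0.039987825711330666
bslot bot [ 0.5923 -0.1256]
```

>>> send_rows:
  steps:
    - [0.4,0.27,1.6,0,0,0,-0.5]
    - [0.4,0.27,1.6,1.0,0,0,0]
    - [0.4,0,0,3.0,0,0,0]
    - [0.4,0,0,3.0,0,0,0]
    - [0.4,0,0,2.6,0,0,0]
    - [0.4,0,0,2.0,0,0,0]
    - [0.4,0,0,0,0,0,0]
    - [0.7,0,0,0,0,0,0]

```text
time: 9.5
eef_pos: [0.47, -0.054, 0.1564]
ee_rot: [-2.079, -2.355, -0.0]
contact_force: [0.5, -1.3, 0.5]
finger_gap: 0.0343
grasp_force: 0.0
```

>>> send_rows:
  steps:
    - [1,0,0,0,0,0,0]
    - [1,0,0,0,0,0,0]
    - [1,0,0,0,0,0,0]
    - [1,0,0,0,0,0,0]

```text
time: 10.0
eef_pos: [0.4708, -0.0546, 0.1575]
ee_rot: [2.078, 2.351, 0.003]
contact_force: [3.9, 0.2, 3.0]
finger_gap: 0.0088
grasp_force: 61.2
```

Run:
```python
from h import *
o=robot.get_obs(); print(o['time'],o['eef_pos'],R.from_rotvec(o['ee_rot']).as_matrix()[:,1],o['contact_force'],o['ft_torque'],o['finger_gap'])
S=snap('wrist','w6.png')
cv2.imwrite('pics/w6b.png',cv2.resize(S['frame'][150:350,230:500],(800,593),interpolation=2)[:,:,::-1])
```

```text
10.0 [ 0.47083555 -0.05459908  0.15748575] [0.99240258 0.12297532 0.00376754] [3.85205917 0.21976113 2.95252025] [ 0.09919274 -0.69621989  0.04663505] 0.008756630418705412
```

View pics/w6b.png

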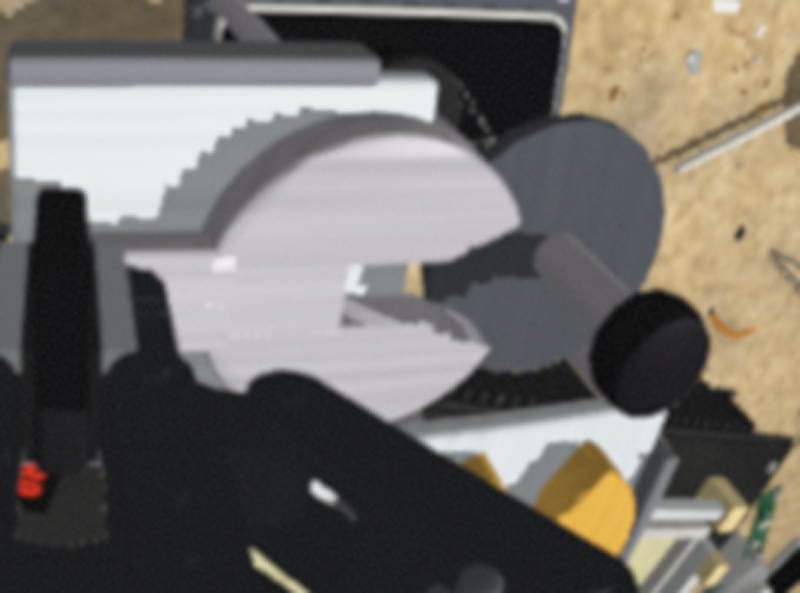

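Run:
```python
from h import *
S=snap('wrist')
th=np.radians(7.06);u_=np.array([np.cos(th),np.sin(th)]);v_=np.array([-u_[1],u_[0]]); o=robot.get_obs(); c0=o['eef_pos'][:2]
def q(n,u,v,z): 
    p=at_z(S,(230+u*.3375,150+v*.3375),z)[:2]; r=p-c0; print(n,np.round(p,4),'along %.1f lat %.1f'%(r@u_*1e3,r@v_*1e3)); return p
def fit(pts,z,n):
    d=np.array([at_z(S,(230+u*.3375,150+v*.3375),z)[:2] for u,v in pts]); A=np.c_[2*d,np.ones(len(d))]; c=np.linalg.lstsq(A,(d**2).sum(1),rcond=None)[0]
    r=c[:2]-c0; print(n,c[:2],np.sqrt(c[2]+c[:2]@c[:2]),'along %.1f lat %.1f'%(r@u_*1e3,r@v_*1e3))
fit([(663,210),(640,150),(570,118),(520,128),(660,245),(510,372),(450,355)],.13,'pan')
fit([(400,133),(470,155),(520,215),(330,150),(260,195),(225,240),(240,392),(390,420),(450,385),(488,348)],.145,'disc')
q('knob',650,352,.180)
for n,p in {'us0':(345,263),'us1':(420,263),'ut':(520,222),'ls0':(342,328),'ls1':(425,335),'lt':(488,348),'bar':(62,190)}.items(): q(n,*p,.145 if n!='bar' else .171)
```

```text
pan [ 0.58570489 -0.04814296] 0.034231058728804886 along 114.8 lat -7.7
disc [ 0.53445922 -0.05315601] 0.03486900108041034 along 63.3 lat -6.4
knob [ 0.5798 -0.0435] along 109.6 lat -2.3
us0 [ 0.5263 -0.0463] along 56.0 lat 1.4
us1 [ 0.5428 -0.0451] along 72.6 lat 0.6
ut [ 0.5636 -0.0342] along 94.6 lat 8.8
ls0 [ 0.5298 -0.0615] along 57.7 lat -14.1
ls1 [ 0.5497 -0.0623] along 77.3 lat -17.3
lt [ 0.567  -0.0652] along 94.2 lat -22.4
bar [ 0.4671 -0.025 ] along 0.0 lat 29.9
```

>>> send_rows:
  steps:
    - [1,0.05,0.3,0,0,0,0]
    - [1,0.05,0.4,0,0,0,0]
    - [1,0.05,0.4,0,0,0,0]
    - [1,0,0.4,0,0,0,0]
    - [1,0,0.4,0,0,0,0]
    - [1,0,0,0,0,0,0]

```text
time: 10.85
eef_pos: [0.4793, -0.0504, 0.1577]
ee_rot: [-2.068, -2.346, 0.019]
contact_force: [-18.9, -5.9, 28.1]
finger_gap: 0.0085
grasp_force: 65.2
```

```bash
cat >> h.py <<'E'
def st():
    o=robot.get_obs(); Rm=R.from_rotvec(o['ee_rot']).as_matrix(); f=Rm.T@o['contact_force']
    print('t',round(o['time'],2),'p',np.round(o['eef_pos'],4),'yaw %.1f'%np.degrees(np.arctan2(Rm[1,1],Rm[0,1])),'tilt',np.round(Rm[2,:2],3),'ftool',np.round(f,1),'tq',np.round(Rm.T@o['ft_torque'],2),'gap',round(o['finger_gap'],4),'q',np.round(o['q'],2)); return o
E
python3 -c "
from h import *
st()"
```

```text
t 10.85 p [ 0.4793 -0.0504  0.1577] yaw 7.2 tilt [ 0.002 -0.018] ftool [ -3.4 -20.  -27.7] tq [ 2.4  -0.77  0.33] gap 0.0085 q [-0.33  0.47  1.85 -0.01  0.83 -0.45]
```

>>> send_rows:
  steps:
    - [1,0,-0.8,0,0,0,0]
    - [1,0,-0.8,0,0,0,0]
    - [1,0.2,0,0,0,0,0]
    - [1,0.2,0,0,0,0,0]
    - [1,0,0,0,0,0,0]

```text
time: 11.48
eef_pos: [0.4726, -0.0506, 0.1575]
ee_rot: [2.077, 2.352, -0.003]
contact_force: [0.9, -6.6, 8.1]
finger_gap: 0.0085
grasp_force: 61.9
```

```bash
python3 -c "
from h import *
st()"
```

```text
t 11.47 p [ 0.4726 -0.0506  0.1575] yaw 7.1 tilt [-0.004  0.002] ftool [-6.7  0.  -8.1] tq [-0.23 -1.09  0.25] gap 0.0085 q [-0.34  0.46  1.88 -0.    0.79 -0.46]
```

>>> send_rows:
  steps:
    - [1,0,0.4,0,0,0,0]
    - [1,0,0.4,0,0,0,0]
    - [1,0,0.4,0,0,0,0]
    - [1,0,0.4,0,0,0,0]
    - [1,0,0,0,0,0,0]

```text
time: 12.1
eef_pos: [0.4793, -0.047, 0.1576]
ee_rot: [-2.069, -2.347, 0.02]
contact_force: [-17.5, -6.9, 27.6]
finger_gap: 0.0085
grasp_force: 65.3
```

```bash
python3 -c "
from h import *
st()"
```

```text
t 12.1 p [ 0.4793 -0.047   0.1576] yaw 7.2 tilt [ 0.001 -0.018] ftool [ -4.7 -18.7 -27.3] tq [ 2.37 -0.97  0.38] gap 0.0085 q [-0.33  0.47  1.86 -0.01  0.83 -0.45]
```

>>> send_rows:
  steps:
    - [1,0,-1.0,-0.1,0,0,0]
    - [1,0,0,-0.2,0,0,0]
    - [1,0,0,-0.2,0,0,0]
    - [1,0,0,0,0,0,0]

```text
time: 12.6
eef_pos: [0.4769, -0.0472, 0.1608]
ee_rot: [-2.078, -2.353, 0.002]
contact_force: [0.9, -0.8, -3.2]
finger_gap: 0.0087
grasp_force: 60.2
```

```bash
python3 -c "
from h import *
st()"
```

```text
t 12.6 p [ 0.4769 -0.0472  0.1608] yaw 7.1 tilt [ 0.001 -0.003] ftool [-0.9  0.8  3.2] tq [0.2  0.01 0.03] gap 0.0087 q [-0.33  0.46  1.87  0.    0.82 -0.46]
```

Run:
```python
from h import *
S=snap('wrist','w7.png')
cv2.imwrite('pics/w7b.png',cv2.resize(S['frame'][170:320,290:490],(800,600),interpolation=cv2.INTER_CUBIC)[:,:,::-1])
for l in ['rod','hanger','steel_weight','steel_weight_mid']:
    for r in robot.masks_of('wrist',l)[:1]:
        ys,xs=np.nonzero(r['pixels']); print(l,r['score'],r['location'],len(xs),xs.min(),xs.max(),ys.min(),ys.max())
```

```text
rod 0.87 [419.2, 247.5] 5561 344 456 173 298
hanger 0.63 [417.1, 246.7] 5598 345 456 172 299
steel_weight 0.6 [333.7, 241.8] 10091 240 404 187 309
steel_weight_mid 0.68 [331.4, 237.4] 9940 240 404 187 309
```

View pics/w7b.png

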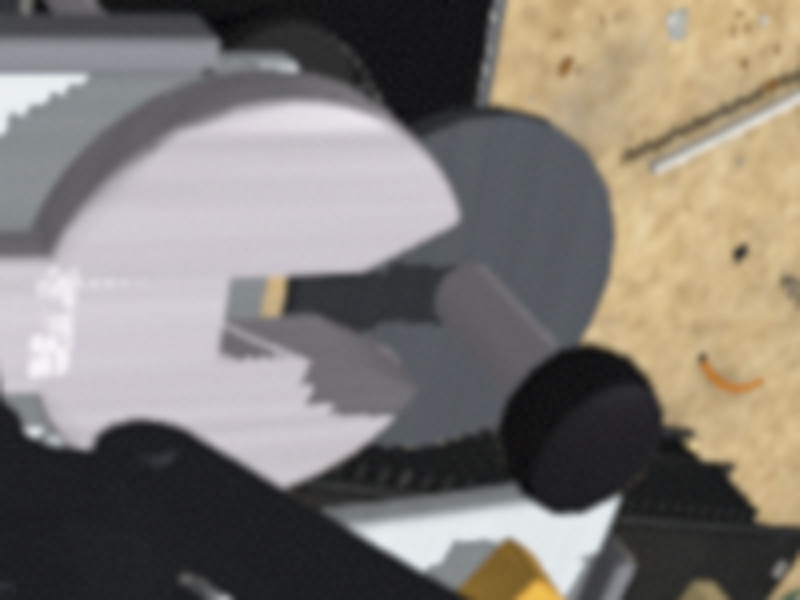

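Run:
```python
from h import *
S=snap('wrist')
th=np.radians(7.1);u_=np.array([np.cos(th),np.sin(th)]);v_=np.array([-u_[1],u_[0]]); c0=robot.get_obs()['eef_pos'][:2]
w=lambda p,z: at_z(S,(290+p[0]/4,170+p[1]/4),z)[:2]
def q(n,p,z): r=w(p,z)-c0; print(n,'along %.1f lat %.1f'%(r@u_*1e3,r@v_*1e3))
def fit(pts,z,n):
    d=np.array([w(p,z) for p in pts]); A=np.c_[2*d,np.ones(len(d))]; c=np.linalg.lstsq(A,(d**2).sum(1),rcond=None)[0]
    r=c[:2]-c0; print(n,c[:2],np.sqrt(c[2]+c[:2]@c[:2]),'along %.1f lat %.1f'%(r@u_*1e3,r@v_*1e3))
fit([(612,235),(600,170),(560,125),(500,108),(430,122),(608,270),(590,330),(420,445)],.13,'pan')
fit([(460,215),(430,160),(380,120),(310,100),(200,120),(120,170),(55,250),(60,430),(285,487)],.148,'disc')
q('rodbase',(460,292),.13);q('rod mid u',(518,304),.145);q('knob',(580,420),.178)
q('us0',(232,278),.148);q('us1',(370,270),.148);q('ut',(460,215),.148);q('ls0',(222,355),.148);q('lt',(412,390),.148)
# where rod axis at candidate world would show
for rod in ([.584,-.047],[.5855,-.048],[.582,-.044]):
    print(rod,[np.round((proj(S,rod+[z])-[290,170])*4) for z in (.13,.148,.166,.18)])
```

```text
pan [ 0.58719388 -0.04858447] 0.034514833236958774 along 108.7 lat -14.7
disc [ 0.54067759 -0.0464217 ] 0.035256731088153026 along 62.9 lat -6.8
rodbase along 109.4 lat -15.0
rod mid u along 112.0 lat -9.2
knob along 104.9 lat -9.4
us0 along 57.2 lat 0.6
us1 along 80.0 lat 0.8
ut along 94.2 lat 9.5
ls0 along 57.6 lat -12.9
lt along 93.0 lat -22.4
[0.584, -0.047] [array([446., 282.]), array([491., 334.]), array([541., 393.]), array([585., 445.])]
[0.5855, -0.048] [array([451., 287.]), array([496., 339.]), array([546., 399.]), array([590., 451.])]
[0.582, -0.044] [array([442., 266.]), array([487., 318.]), array([538., 377.]), array([582., 428.])]
```

>>> send_rows:
  steps:
    - [1,-0.3,0,0,0,0,0]
    - [1,-0.3,0,0,0,0,0]
    - [1,0,0.5,0,0,0,0]
    - [1,0,0.5,0,0,0,0]
    - [1,0,0.5,0,0,0,0]
    - [1,0,0.5,0,0,0,0]
    - [1,0,0.5,0,0,0,0]
    - [1,0,0,0,0,0,0]

```text
time: 13.9
eef_pos: [0.5037, -0.0505, 0.1616]
ee_rot: [2.079, 2.354, 0.0]
contact_force: [-0.8, -0.1, -3.5]
finger_gap: 0.0086
grasp_force: 60.2
```

```bash
python3 -c "
from h import *
st()"
```

```text
t 13.9 p [ 0.5037 -0.0505  0.1616] yaw 7.1 tilt [-0.  0.] ftool [ 0.  -0.8  3.5] tq [ 0.11  0.04 -0.05] gap 0.0086 q [-0.32  0.49  1.8  -0.    0.85 -0.44]
```

>>> send_rows:
  steps:
    - [1,0,0.4,0,0,0,0]
    - [1,0,0.4,0,0,0,0]
    - [1,0,0.4,0,0,0,0]
    - [1,0,0,0.15,0,0,0]
    - [1,0,0,0.15,0,0,0]
    - [1,0,0,0.1,0,0,0]
    - [1,0,0,0.05,0,0,0]
    - [1,0,0,0,0,0,0]

```text
time: 14.9
eef_pos: [0.5146, -0.0489, 0.1577]
ee_rot: [-2.08, -2.354, 0.0]
contact_force: [-4.2, 0.8, 4.8]
finger_gap: 0.0085
grasp_force: 61.3
```

```bash
python3 -c "
from h import *
st()"
```

```text
t 14.9 p [ 0.5146 -0.0489  0.1577] yaw 7.1 tilt [ 0. -0.] ftool [ 1.3 -4.  -4.8] tq [0.56 0.14 0.04] gap 0.0085 q [-0.31  0.5   1.78 -0.    0.86 -0.43]
```

>>> send_rows:
  steps:
    - [1,0,0,-0.2,0,0,0]
    - [1,0,0.3,0,0,0,0]
    - [1,0,0.3,0,0,0,0]
    - [1,0,0.2,0,0,0,0]
    - [1,0,0,0,0,0,0]

```text
time: 15.52
eef_pos: [0.5232, -0.0481, 0.1589]
ee_rot: [2.08, 2.354, -0.0]
contact_force: [-0.1, 0.7, -4.7]
finger_gap: 0.009
grasp_force: 60.0
```

```bash
python3 -c "
from h import *
st()"
```

```text
t 15.53 p [ 0.5232 -0.0481  0.1589] yaw 7.1 tilt [-0. -0.] ftool [ 0.8 -0.   4.7] tq [ 0.17 -0.01  0.04] gap 0.009 q [-0.3   0.51  1.76 -0.    0.87 -0.43]
```

>>> send_rows:
  steps:
    - [1,0,0.2,0,0,0,0]
    - [1,0,0.2,0,0,0,0]
    - [1,0,0,0,0,0,0]

```text
time: 15.9
eef_pos: [0.5245, -0.0475, 0.1589]
ee_rot: [-2.077, -2.352, 0.006]
contact_force: [-6.4, -1.3, -0.3]
finger_gap: 0.0086
grasp_force: 60.6
```

```bash
python3 -c "
from h import *
st()"
```

```text
t 15.9 p [ 0.5245 -0.0475  0.1589] yaw 7.1 tilt [ 0.001 -0.006] ftool [-0.5 -6.5  0.3] tq [ 1.01 -0.24  0.1 ] gap 0.0086 q [-0.3   0.51  1.75 -0.    0.88 -0.42]
```

>>> send_rows:
  steps:
    - [1,0,-0.3,0.1,0,0,0]
    - [1,0,0,0.15,0,0,0]
    - [1,0,0,0,0,0,0]

```text
time: 16.27
eef_pos: [0.5242, -0.0479, 0.1568]
ee_rot: [2.08, 2.354, 0.0]
contact_force: [-1.4, 0.8, -1.2]
finger_gap: 0.0085
grasp_force: 60.4
```

```bash
python3 -c "
from h import *
st()"
```

```text
t 16.27 p [ 0.5242 -0.0479  0.1568] yaw 7.1 tilt [-0.     0.001] ftool [ 1.  -1.3  1.2] tq [ 0.25  0.03 -0.02] gap 0.0085 q [-0.3   0.51  1.76  0.    0.87 -0.43]
```

>>> send_rows:
  steps:
    - [1,0,0.3,0,0,0,0]
    - [1,0,0.2,0,0,0,0]
    - [1,0,0.2,0,0,0,0]
    - [1,0,0,0,0,0,0]

```text
time: 16.77
eef_pos: [0.5245, -0.0475, 0.1568]
ee_rot: [-2.072, -2.348, 0.016]
contact_force: [-18.1, -5.2, 10.9]
finger_gap: 0.0088
grasp_force: 62.5
```

```bash
python3 -c "
from h import *
st()"
```

```text
t 16.77 p [ 0.5245 -0.0475  0.1568] yaw 7.2 tilt [ 0.001 -0.014] ftool [ -2.9 -18.7 -10.6] tq [ 2.29 -0.72  0.26] gap 0.0088 q [-0.3   0.52  1.75 -0.01  0.89 -0.42]
```

>>> send_rows:
  steps:
    - [1,0,0.1,-0.05,0,0,0]
    - [1,0,0,0,0,0,0]
    - [1,0,0,0,0,0,0]
    - [1,0,0,0,0,0,0]
    - [1,0,0,0,0,0,0]

```text
time: 17.4
eef_pos: [0.5245, -0.0475, 0.157]
ee_rot: [-2.071, -2.347, 0.018]
contact_force: [-18.0, -6.6, 9.6]
finger_gap: 0.0088
grasp_force: 62.4
```

>>> send_rows:
  steps:
    - [1,0,-0.3,0,0,0,0]
    - [1,0,-0.3,0,0,0,0]
    - [1,0,0,0,0,0,0]

```text
time: 17.77
eef_pos: [0.5244, -0.0478, 0.157]
ee_rot: [-2.078, -2.353, 0.004]
contact_force: [-6.1, -2.0, 1.4]
finger_gap: 0.0088
grasp_force: 60.8
```

```bash
python3 -c "
from h import *
st()"
```

```text
t 17.77 p [ 0.5244 -0.0478  0.157 ] yaw 7.1 tilt [ 0.    -0.004] ftool [-1.3 -6.3 -1.4] tq [ 1.03 -0.31  0.1 ] gap 0.0088 q [-0.3   0.52  1.76 -0.    0.87 -0.43]
```

>>> send_rows:
  steps:
    - [1,0,-0.25,0,0,0,0]
    - [0.8,0,0,0,0,0,0]
    - [0.6,0,0,0,0,0,0]
    - [0.6,0,0,0,0,0,0]
    - [0.6,0,0,-1.0,0,0,0]
    - [0.6,0,0,-3.5,0,0,0]
    - [0.5,0,0,-4.0,0,0,0]
    - [0.5,0,0,-2.5,0,0,0]

```text
time: 18.77
eef_pos: [0.5243, -0.0482, 0.2699]
ee_rot: [2.078, 2.352, 0.003]
contact_force: [-0.2, 0.2, 0.6]
finger_gap: 0.0427
grasp_force: 0.0
```

```bash
python3 -c "
from h import *
st()
plan([([.600,-.165,.27],-83,9)],.4)"
```

```text
t 18.77 p [ 0.5243 -0.0482  0.2699] yaw 7.1 tilt [-0.002  0.004] ftool [ 0.2 -0.2 -0.6] tq [-0.04 -0.05  0.02] gap 0.0427 q [-0.3   0.36  1.64  0.    1.14 -0.43]
[[0.4, -1.39, 0.67, 0.0, 0.0, -0.0, 10.0], [0.4, -1.25, 0.91, 0.0, 0.0, -0.0, 10.0], [0.4, -1.08, 1.11, 0.0, 0.0, -0.0, 10.0], [0.4, -0.87, 1.28, 0.0, 0.0, -0.0, 10.0], [0.4, -0.63, 1.41, 0.0, 0.0, -0.0, 10.0], [0.4, -0.38, 1.5, 0.0, 0.0, -0.0, 10.0], [0.4, -0.11, 1.54, 0.0, 0.0, -0.0, 10.0], [0.4, 0.16, 1.54, 0.0, 0.0, -0.0, 10.0]]
[[0.4, 0.42, 1.49, -0.0, 0.0, -0.0, 10.0]]
```

>>> send_rows:
  steps:
    - [0.4,-1.39,0.67,0,0,0,10]
    - [0.4,-1.25,0.91,0,0,0,10]
    - [0.4,-1.08,1.11,0,0,0,10]
    - [0.4,-0.87,1.28,0,0,0,10]
    - [0.4,-0.63,1.41,0,0,0,10]
    - [0.4,-0.38,1.5,0,0,0,10]
    - [0.4,-0.11,1.54,0,0,0,10]
    - [0.4,0.16,1.54,0,0,0,10]

```text
time: 19.77
eef_pos: [0.5911, -0.1522, 0.2679]
ee_rot: [3.108, 0.458, 0.001]
contact_force: [-0.0, -0.2, 0.4]
finger_gap: 0.0512
grasp_force: 0.0
```

>>> send_rows:
  steps:
    - [0.4,0.42,1.49,0,0,0,10]
    - [0.4,0,0,0,0,0,0]

```text
time: 20.02
eef_pos: [0.5997, -0.1656, 0.2677]
ee_rot: [3.135, 0.196, 0.002]
contact_force: [-0.6, 0.4, -0.8]
finger_gap: 0.0514
grasp_force: 0.0
```

Run:
```python
from h import *
st()
S=snap('wrist','w8.png')
cv2.imwrite('pics/w8b.png',cv2.resize(S['frame'][60:324,130:482],(800,600),interpolation=cv2.INTER_CUBIC)[:,:,::-1])
for k,p in {'rod':[.5852,-.0467,.144],'knob':[.5852,-.0467,.18],'bdisc':[.5946,-.124,.159],'bbar':[.602,-.187,.185]}.items(): print(k,(proj(S,p)-[130,60])*800/352)
hsv=cv2.cvtColor(S['frame'],cv2.COLOR_RGB2HSV)
m=cv2.inRange(hsv,(12,120,120),(28,255,255)); n,lab,stt,cen=cv2.connectedComponentsWithStats(m); i=1+np.argsort(-stt[1:,4])[:3]; print(stt[i],cen[i])
```

```text
t 20.02 p [ 0.5997 -0.1656  0.2677] yaw -82.9 tilt [0.001 0.001] ftool [-0.5 -0.5  0.8] tq [ 0.05  0.03 -0.01] gap 0.0514 q [-0.45  0.49  1.41  0.    1.24  1.  ]
rod [ -5.97165529 275.02001554]
knob [-40.75900726 304.42778979]
bdisc [166.09048656 286.83039556]
bbar [337.72129027 312.36811796]
[[ 170  144  102   79 4774]
 [ 348    5   49   52 1490]
 [   0  153   28   44  511]] [[216.07352325 183.1692501 ]
 [372.25302013  31.27516779]
 [  9.85714286 178.45401174]]
```

View pics/w8b.png

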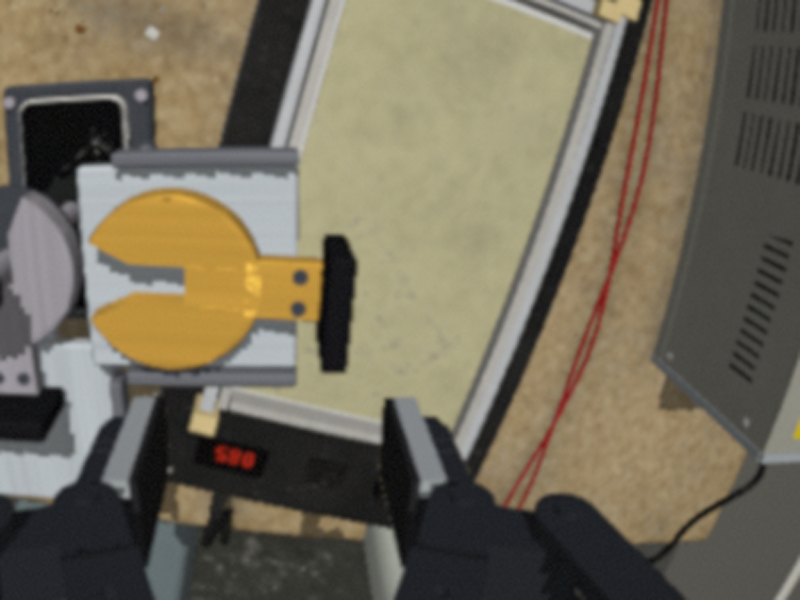

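Run:
```python
from h import *
S=snap('wrist')
th=np.radians(7.1);u_=np.array([np.cos(th),np.sin(th)]);v_=np.array([-u_[1],u_[0]]); rod=np.array([.5852,-.0467])
w=lambda p,z: at_z(S,(130+p[0]*.44,60+p[1]*.44),z)[:2]
def q(n,p,z): r=w(p,z)-rod; print(n,np.round(w(p,z),4),'frame x %.1f y %.1f'%(r@u_*1e3,r@v_*1e3))
def fit(pts,z,n):
    d=np.array([w(p,z) for p in pts]); A=np.c_[2*d,np.ones(len(d))]; c=np.linalg.lstsq(A,(d**2).sum(1),rcond=None)[0]
    r=c[:2]-rod; print(n,c[:2],np.sqrt(c[2]+c[:2]@c[:2]),'frame x %.1f y %.1f'%(r@u_*1e3,r@v_*1e3))
fit([(170,192),(120,210),(92,238),(230,220),(255,250),(240,345),(175,369),(120,350),(93,318)],.159,'bdisc')
q('bar',(341,303),.185);q('barT',(340,240),.185);q('barB',(337,370),.185)
q('arm',(290,289),.159);q('slotbot',(185,283),.159);q('mouth',(92,278),.159)
q('lipUL',(115,158),.151);q('lipUR',(298,155),.151);q('lipLL',(130,378),.151);q('lipLR',(295,378),.151)
# steel disc (top .144) rim points
q('steel rim -y',(75,270),.144)
```

```text
bdisc [ 0.59463197 -0.12511371] 0.035392108712935307 frame x -0.3 y -79.0
bar [ 0.605  -0.1867] frame x 2.3 y -141.4
barT [ 0.6271 -0.1829] frame x 24.7 y -140.3
barB [ 0.5796 -0.1894] frame x -23.2 y -140.9
arm [ 0.599  -0.1704] frame x -1.6 y -124.5
slotbot [ 0.5964 -0.1303] frame x 0.8 y -84.4
mouth [ 0.5939 -0.0937] frame x 2.8 y -47.7
lipUL [ 0.6402 -0.0983] frame x 48.2 y -58.0
lipUR [ 0.649 -0.167] frame x 48.5 y -127.3
lipLL [ 0.5484 -0.1094] frame x -44.2 y -57.7
lipLR [ 0.5577 -0.1782] frame x -43.5 y -127.1
steel rim -y [ 0.591  -0.0825] frame x 1.3 y -36.3
```

>>> send_rows:
  steps:
    - [0.4,0,1.1,0.5,0,0,0]
    - [0.4,0,1.07,1.5,0,0,0]
    - [0.4,0,0,3.0,0,0,0]
    - [0.4,0,0,2.8,0,0,0]
    - [0.4,0,0,1.8,0,0,0]
    - [0.4,0,0,0,0,0,0]
    - [0.7,0,0,0,0,0,0]
    - [1,0,0,0,0,0,0]

```text
time: 21.12
eef_pos: [0.6026, -0.1867, 0.1724]
ee_rot: [3.134, 0.194, 0.004]
contact_force: [0.0, 0.4, -0.4]
finger_gap: 0.0155
grasp_force: 0.0
```

>>> send_rows:
  steps:
    - [1,0,0,0,0,0,0]
    - [1,0,0,0,0,0,0]
    - [1,0,0,0,0,0,0]

```text
time: 21.5
eef_pos: [0.6028, -0.1868, 0.1725]
ee_rot: [3.134, 0.194, 0.004]
contact_force: [0.8, 0.3, 6.5]
finger_gap: 0.0086
grasp_force: 61.9
```

```bash
python3 -c "
from h import *
st()"
```

```text
t 21.5 p [ 0.6028 -0.1868  0.1725] yaw -82.9 tilt [0.003 0.002] ftool [ 0.8 -0.2 -6.5] tq [ 0.11  0.02 -0.02] gap 0.0086 q [-0.48  0.61  1.48  0.    1.05  0.97]
```

>>> send_rows:
  steps:
    - [1,0,0,-0.2,0,0,0]
    - [1,0,0,-0.2,0,0,0]
    - [1,0,-0.5,0,0,0,0]
    - [1,0,-0.6,0,0,0,0]
    - [1,0,-0.6,0,0,0,0]
    - [1,0,-0.6,0,0,0,0]
    - [1,0,-0.5,0,0,0,0]
    - [1,0,0,0,0,0,0]

```text
time: 22.5
eef_pos: [0.5982, -0.158, 0.1751]
ee_rot: [-3.135, -0.195, 0.0]
contact_force: [-0.6, 0.8, -3.6]
finger_gap: 0.0086
grasp_force: 60.6
```

Run:
```python
from h import *
st()
S=snap('wrist','w9.png')
th=np.radians(7.1);u_=np.array([np.cos(th),np.sin(th)]);v_=np.array([-u_[1],u_[0]]); rod=np.array([.5852,-.0467])
o=robot.get_obs(); r=o['eef_pos'][:2]-rod; print('tcp frame',r@u_*1e3,r@v_*1e3)
hsv=cv2.cvtColor(S['frame'],cv2.COLOR_RGB2HSV)
m=cv2.inRange(hsv,(12,120,120),(28,255,255)); n,lab,stt,cen=cv2.connectedComponentsWithStats(m); i=1+np.argsort(-stt[1:,4])[:2]; print(stt[i],cen[i])
print(proj(S,[.5852,-.0467,.16]),proj(S,[.5852,-.0467,.178]))
for r in robot.spot_in('wrist','rod')[:2]: print(r)
```

```text
t 22.5 p [ 0.5982 -0.158   0.1751] yaw -82.9 tilt [-0. -0.] ftool [-0.5 -0.9  3.6] tq [-0.13  0.03 -0.03] gap 0.0086 q [-0.44  0.59  1.51 -0.    1.04  1.01]
tcp frame -0.6914456941732989 -112.47330337792798
[[  96  179  145  108 8617]
 [ 394    0   55   47 1687]] [[159.28652663 231.37344784]
 [422.81624185  17.54238293]]
[ 78.17774664 232.3105812 ] [ 64.37771336 245.80976589]
{'location': [82.8, 224.4], 'score': 0.59}
```

>>> send_rows:
  steps:
    - [1,0,-0.5,0,0,0,0]
    - [1,0,-0.5,0,0,0,0]
    - [1,0,-0.5,0,0,0,0]
    - [1,0,-0.5,0,0,0,0]
    - [1,0,-0.5,0,0,0,0]
    - [1,0,-0.5,0,0,0,0]
    - [1,0,-0.3,0,0,0,0]
    - [1,0,0,0,0,0,0]

```text
time: 23.6
eef_pos: [0.5958, -0.1248, 0.1754]
ee_rot: [-3.134, -0.191, -0.006]
contact_force: [4.2, 3.2, -3.9]
finger_gap: 0.0088
grasp_force: 61.4
```

```bash
cat >> h.py <<'E'
def fr():
    th=np.radians(7.1);u_=np.array([np.cos(th),np.sin(th)]);v_=np.array([-u_[1],u_[0]]); r=robot.get_obs()['eef_pos'][:2]-np.array([.5852,-.0467]); print('tcp frame %.1f %.1f'%(r@u_*1e3,r@v_*1e3))
E
python3 -c "
from h import *
st();fr()"
```

```text
t 23.6 p [ 0.5958 -0.1248  0.1754] yaw -83.0 tilt [ 0.004 -0.001] ftool [ 4.6 -2.6  3.9] tq [0.24 0.9  0.38] gap 0.0088 q [-0.39  0.58  1.54  0.    1.02  1.06]
tcp frame 0.9 -78.8
```

>>> send_rows:
  steps:
    - [1,0.25,0,0,0,0,0]
    - [1,0.1,0,0,0,0,0]
    - [1,0,-0.4,0,0,0,0]
    - [1,0,-0.4,0,0,0,0]
    - [1,0,0,0,0,0,0]

```text
time: 24.22
eef_pos: [0.5963, -0.1169, 0.175]
ee_rot: [-3.135, -0.195, 0.002]
contact_force: [0.6, -0.1, -3.7]
finger_gap: 0.0086
grasp_force: 60.6
```

```bash
python3 -c "
from h import *
st();fr()"
```

```text
t 24.23 p [ 0.5963 -0.1169  0.175 ] yaw -82.9 tilt [-0.001 -0.   ] ftool [0.6 0.2 3.7] tq [-0.14  0.06  0.04] gap 0.0086 q [-0.38  0.58  1.54 -0.    1.02  1.07]
tcp frame 2.3 -71.1
```

>>> send_rows:
  steps:
    - [1,0,-0.4,0,0,0,0]
    - [1,0,-0.3,0,0,0,0]
    - [1,0,-0.2,0,0,0,0]
    - [1,0,-0.2,0,0,0,0]
    - [1,0,0,0,0,0,0]

```text
time: 24.85
eef_pos: [0.5967, -0.1103, 0.176]
ee_rot: [3.128, 0.196, 0.004]
contact_force: [-0.0, -9.8, -3.0]
finger_gap: 0.0086
grasp_force: 60.9
```

```bash
python3 -c "
from h import *
st();fr()"
```

```text
t 24.85 p [ 0.5967 -0.1103  0.176 ] yaw -82.8 tilt [0.002 0.008] ftool [-1.2  9.6  3.1] tq [-1.77 -0.25 -0.07] gap 0.0086 q [-0.36  0.58  1.54 -0.01  1.01  1.09]
tcp frame 3.5 -64.6
```

>>> send_rows:
  steps:
    - [1,0,0.4,0.15,0,0,0]
    - [1,0,0,0.15,0,0,0]
    - [1,0,0,0.1,0,0,0]
    - [1,0,0,0,0,0,0]

```text
time: 25.35
eef_pos: [0.5965, -0.111, 0.1718]
ee_rot: [3.134, 0.194, 0.002]
contact_force: [-0.0, -4.5, 0.8]
finger_gap: 0.0086
grasp_force: 61.2
```

```bash
python3 -c "
from h import *
st();fr()"
```

```text
t 25.35 p [ 0.5965 -0.111   0.1718] yaw -82.9 tilt [0.001 0.001] ftool [-0.6  4.4 -0.8] tq [-0.55  0.01 -0.05] gap 0.0086 q [-0.37  0.58  1.55 -0.    1.01  1.08]
tcp frame 3.2 -65.2
```

>>> send_rows:
  steps:
    - [1,0,-0.3,0,0,0,0]
    - [1,0,-0.2,0,0,0,0]
    - [1,0,-0.15,0,0,0,0]
    - [1,0,0,0,0,0,0]

```text
time: 25.85
eef_pos: [0.5967, -0.1104, 0.1726]
ee_rot: [3.123, 0.197, 0.005]
contact_force: [-1.1, -17.9, 1.8]
finger_gap: 0.0088
grasp_force: 61.3
```

```bash
python3 -c "
from h import *
st();fr()"
```

```text
t 25.85 p [ 0.5967 -0.1104  0.1726] yaw -82.8 tilt [0.003 0.013] ftool [-3.4 17.7 -1.6] tq [-2.79 -0.53 -0.12] gap 0.0088 q [-0.36  0.58  1.55 -0.01  1.    1.09]
tcp frame 3.6 -64.6
```

>>> send_rows:
  steps:
    - [1,0,-0.12,0.05,0,0,0]
    - [1,0,0,0,0,0,0]
    - [1,0,0,0,0,0,0]
    - [1,0,0,0,0,0,0]
    - [1,0,0,0,0,0,0]

```text
time: 26.48
eef_pos: [0.5968, -0.1103, 0.1726]
ee_rot: [3.121, 0.197, 0.006]
contact_force: [-1.8, -19.5, 2.7]
finger_gap: 0.009
grasp_force: 61.6
```

>>> send_rows:
  steps:
    - [1,0,0.4,0,0,0,0]
    - [1,0,0.4,0,0,0,0]
    - [1,0,0,0,0,0,0]

```text
time: 26.85
eef_pos: [0.5965, -0.111, 0.1716]
ee_rot: [3.135, 0.194, 0.003]
contact_force: [-0.5, -4.8, 4.1]
finger_gap: 0.0087
grasp_force: 61.9
```

```bash
python3 -c "
from h import *
st();fr()"
```

```text
t 26.85 p [ 0.5965 -0.111   0.1716] yaw -82.9 tilt [0.002 0.001] ftool [-1.   4.7 -4. ] tq [-0.42 -0.06 -0.09] gap 0.0087 q [-0.37  0.58  1.55  0.    1.01  1.08]
tcp frame 3.3 -65.2
```

>>> send_rows:
  steps:
    - [1,0,0.2,-0.15,0,0,0]
    - [1,0,0,-0.2,0,0,0]
    - [1,0,0,-0.2,0,0,0]
    - [1,0,0,-0.1,0,0,0]
    - [1,0,0,0,0,0,0]

```text
time: 27.48
eef_pos: [0.5962, -0.1125, 0.1769]
ee_rot: [-3.135, -0.194, 0.0]
contact_force: [2.8, 1.7, -4.9]
finger_gap: 0.0089
grasp_force: 60.6
```

```bash
python3 -c "
from h import *
st();fr()"
```

```text
t 27.48 p [ 0.5962 -0.1125  0.1769] yaw -82.9 tilt [-0.    -0.001] ftool [ 3.  -1.3  4.9] tq [-0.09  0.57  0.16] gap 0.0089 q [-0.37  0.58  1.54  0.    1.02  1.08]
tcp frame 2.8 -66.6
```

>>> send_rows:
  steps:
    - [1,0.15,0,0,0,0,0]
    - [1,0.55,-0.02,0,0,0,-5]
    - [1,0.55,-0.02,0,0,0,-5]
    - [1,0.55,-0.03,0,0,0,-5]
    - [1,0.55,-0.02,0,0,0,-5]
    - [1,0,0,0,0,0,0]

```text
time: 28.22
eef_pos: [0.6181, -0.1063, 0.177]
ee_rot: [-3.054, -0.735, 0.003]
contact_force: [1.1, 0.3, -3.4]
finger_gap: 0.0086
grasp_force: 60.8
```

```bash
python3 -c "
from h import *
st();fr()"
```

```text
t 28.23 p [ 0.6181 -0.1063  0.177 ] yaw -62.9 tilt [-0.002 -0.001] ftool [1.1 0.3 3.4] tq [-0.23  0.18  0.03] gap 0.0086 q [-0.35  0.6   1.48 -0.    1.06  0.75]
tcp frame 25.3 -63.2
```

>>> send_rows:
  steps:
    - [1,0.55,-0.02,0,0,0,-5]
    - [1,0.55,-0.03,0,0,0,-5]
    - [1,0.55,-0.02,0,0,0,-5]
    - [1,0.55,-0.03,0,0,0,-5]
    - [1,0.55,-0.02,0,0,0,-5]
    - [1,0.55,-0.02,0,0,0,-5]
    - [1,0.55,-0.03,0,0,0,-5]
    - [1,0,0,0,0,0,0]

```text
time: 29.22
eef_pos: [0.6459, -0.0791, 0.1773]
ee_rot: [-2.693, -1.617, -0.002]
contact_force: [2.6, 1.3, -2.9]
finger_gap: 0.0086
grasp_force: 60.9
```

```bash
python3 -c "
from h import *
st();fr()"
```

```text
t 29.23 p [ 0.6459 -0.0791  0.1773] yaw -28.0 tilt [0.001 0.   ] ftool [2.4 1.7 2.9] tq [-0.35  0.54  0.23] gap 0.0086 q [-0.29  0.63  1.42  0.    1.09  0.2 ]
tcp frame 56.2 -39.6
```

>>> send_rows:
  steps:
    - [1,0.63,0.03,0,0,0,-5]
    - [1,0.57,0.0,0,0,0,-5]
    - [1,0.55,-0.02,0,0,0,-5]
    - [1,0.55,-0.02,0,0,0,-5]
    - [1,0.55,-0.02,0,0,0,-5]
    - [1,0.55,-0.02,0,0,0,-5]
    - [1,0.55,-0.02,0,0,0,-5]
    - [1,0,0,0,0,0,0]

```text
time: 30.22
eef_pos: [0.6532, -0.0405, 0.177]
ee_rot: [-2.082, -2.35, -0.001]
contact_force: [1.3, 4.4, -3.9]
finger_gap: 0.0087
grasp_force: 60.9
```

```bash
python3 -c "
from h import *
st();fr()"
```

```text
t 30.23 p [ 0.6532 -0.0405  0.177 ] yaw 6.9 tilt [ 0.002 -0.001] ftool [4.2 1.8 3.9] tq [-0.44  0.79  0.31] gap 0.0087 q [-0.23  0.64  1.41  0.    1.1  -0.35]
tcp frame 68.2 -2.3
```

>>> send_rows:
  steps:
    - [1,0.2,0,0,0,0,0]
    - [1,0,-0.15,0,0,0,0]
    - [1,0,-0.1,0,0,0,0]
    - [1,0,0,0,0,0,0]

```text
time: 30.72
eef_pos: [0.6508, -0.0402, 0.177]
ee_rot: [-2.08, -2.354, 0.001]
contact_force: [1.1, 2.0, -3.3]
finger_gap: 0.0085
grasp_force: 60.7
```

```bash
python3 -c "
from h import *
st();fr()"
```

```text
t 30.73 p [ 0.6508 -0.0402  0.177 ] yaw 7.1 tilt [ 0.    -0.001] ftool [1.8 1.3 3.3] tq [-0.27  0.35  0.12] gap 0.0085 q [-0.23  0.63  1.42 -0.    1.09 -0.36]
tcp frame 65.9 -1.7
```

>>> send_rows:
  steps:
    - [1,0.1,-0.15,0,0,0,0]
    - [1,0,-0.15,0,0,0,0]
    - [1,0,-0.1,0,0,0,0]
    - [1,0,0,0,0,0,0]

```text
time: 31.22
eef_pos: [0.6495, -0.0401, 0.1778]
ee_rot: [2.077, 2.35, 0.005]
contact_force: [6.4, 0.2, -3.6]
finger_gap: 0.0085
grasp_force: 60.6
```

```bash
python3 -c "
from h import *
st();fr()"
```

```text
t 31.23 p [ 0.6495 -0.0401  0.1778] yaw 7.1 tilt [-0.002  0.006] ftool [-0.6  6.3  3.7] tq [-1.3   0.01  0.03] gap 0.0085 q [-0.23  0.63  1.43  0.    1.08 -0.36]
tcp frame 64.7 -1.4
```

>>> send_rows:
  steps:
    - [1,0,0.1,0.15,0,0,0]
    - [1,0,0,0.15,0,0,0]
    - [1,0,0,0.12,0,0,0]
    - [1,0,0,0.08,0,0,0]
    - [1,0,0,0,0,0,0]

```text
time: 31.85
eef_pos: [0.6497, -0.0398, 0.1732]
ee_rot: [2.077, 2.352, 0.003]
contact_force: [5.1, -0.1, -0.5]
finger_gap: 0.009
grasp_force: 61.2
```

```bash
python3 -c "
from h import *
st();fr()"
```

```text
t 31.85 p [ 0.6497 -0.0398  0.1732] yaw 7.1 tilt [-0.002  0.004] ftool [-0.7  5.1  0.5] tq [-1.02 -0.05 -0.04] gap 0.009 q [-0.23  0.64  1.43 -0.    1.07 -0.36]
tcp frame 64.9 -1.2
```

>>> send_rows:
  steps:
    - [1,0,0.2,0,0,0,0]
    - [1,0,0,0.1,0,0,0]
    - [1,0,0,0,0,0,0]

```text
time: 32.22
eef_pos: [0.65, -0.0395, 0.1717]
ee_rot: [2.08, 2.354, -0.001]
contact_force: [2.3, -1.8, 3.8]
finger_gap: 0.0086
grasp_force: 61.6
```

```bash
python3 -c "
from h import *
st();fr()"
```

```text
t 32.23 p [ 0.65   -0.0395  0.1717] yaw 7.1 tilt [-0.001 -0.   ] ftool [-2.1  2.  -3.8] tq [-0.24 -0.09  0.  ] gap 0.0086 q [-0.23  0.64  1.42 -0.    1.08 -0.36]
tcp frame 65.2 -0.9
```

>>> send_rows:
  steps:
    - [1,0,-0.2,-0.05,0,0,0]
    - [1,0,0,0,0,0,0]
    - [1,0,0,0,0,0,0]
    - [1,0,0.2,0,0,0,0]
    - [1,0,0,0,0,0,0]

```text
time: 32.85
eef_pos: [0.65, -0.0395, 0.1717]
ee_rot: [2.08, 2.354, -0.001]
contact_force: [3.5, -1.0, 2.8]
finger_gap: 0.0087
grasp_force: 61.5
```

```bash
python3 -c "
from h import *
st();fr()"
```

```text
t 32.85 p [ 0.65   -0.0395  0.1717] yaw 7.1 tilt [-0. -0.] ftool [-1.5  3.3 -2.8] tq [-0.31 -0.15 -0.08] gap 0.0087 q [-0.23  0.64  1.42 -0.    1.08 -0.36]
tcp frame 65.2 -0.8
```

>>> send_rows:
  steps:
    - [0.8,0,0,0,0,0,0]
    - [0.6,0,0,0,0,0,0]
    - [0.6,0,0,0,0,0,0]
    - [0.6,0,0,-1.0,0,0,0]
    - [0.6,0,0,-3.0,0,0,0]
    - [0.5,0,0,-4.0,0,0,0]
    - [0.5,0,0,-2.5,0,0,0]
    - [0.5,0,0,0,0,0,0]

```text
time: 33.85
eef_pos: [0.6514, -0.0394, 0.2799]
ee_rot: [2.076, 2.35, 0.005]
contact_force: [-0.1, 0.1, -0.6]
finger_gap: 0.0426
grasp_force: 0.0
```

Run:
```python
from h import *
st();fr()
S=snap('wrist','w10.png')
from station import robot
def fit(mask,z):
    pass
hsv=cv2.cvtColor(S['frame'],cv2.COLOR_RGB2HSV)
m=cv2.inRange(hsv,(12,120,120),(28,255,255)); n,lab,stt,cen=cv2.connectedComponentsWithStats(m); i=1+np.argsort(-stt[1:,4])[:3]; print(stt[i],cen[i])
rod=[.588,-.049]
print('pred disc centre px',proj(S,rod+[.158]),'knob',proj(S,rod+[.178]))
M=(lab==i[0]).astype(np.uint8); c=max(cv2.findContours(M,0,2)[0],key=len)[:,0]
d=np.array([at_z(S,p,.158)[:2] for p in c]); h=cv2.convexHull((d*1e4).astype(np.float32))[:,0]/1e4
(ce,rad)=cv2.minEnclosingCircle((h*1e3).astype(np.float32)); print('hull circle mm',ce,rad)
th=np.radians(7.1);u=np.array([np.cos(th),np.sin(th)]);v=np.array([-u[1],u[0]])
r=(d-rod)*1e3; print('brass extents frame x',(r@u).min(),(r@u).max(),'y',(r@v).min(),(r@v).max())
for l in ['steel_weight','brass_weight','steel_weight_bar','brass_weight_bar','hanger']:
    for q in robot.masks_of('wrist',l)[:1]:
        ys,xs=np.nonzero(q['pixels']); print(l,q['score'],np.round(q['location']),len(xs),xs.min(),xs.max(),ys.min(),ys.max())
```

```text
t 33.85 p [ 0.6514 -0.0394  0.2799] yaw 7.1 tilt [-0.002  0.006] ftool [ 0.1 -0.1  0.6] tq [0.01 0.   0.  ] gap 0.0426 q [-0.23  0.52  1.32  0.    1.29 -0.36]
tcp frame 66.6 -1.0
[[ 148  146   77   73 3206]
 [ 158    0   65   44 2138]
 [  93    2   40   54 1609]] [[188.67716781 180.8353088 ]
 [188.69784846  19.803087  ]
 [111.58110628  27.53200746]]
pred disc centre px [180.62684253 184.34308634] knob [175.71498846 191.7723698 ]
hull circle mm (590.9723510742188, -48.50716018676758) 38.497371673583984
brass extents frame x -31.20468076190533 40.736442433975775 y -34.38331848510867 36.16004630329127
steel_weight 0.86 [131. 179.] 1935 108 215 139 206
brass_weight 0.71 [199. 182.] 4837 147 255 144 219
steel_weight_bar 0.91 [132. 178.] 2208 107 215 136 207
brass_weight_bar 0.87 [198. 181.] 4660 147 254 144 219
hanger 0.82 [181. 186.] 902 162 218 138 204
```

Run:
```python
from h import *
S=snap('wrist'); rod=np.array([.589,-.049])
th=np.radians(7.1);u=np.array([np.cos(th),np.sin(th)]);v=np.array([-u[1],u[0]])
P=lambda x,y,z: proj(S,list(rod+(x*u+y*v)/1e3)+[z])
for z in (.134,.17): print('steel bar back',z,P(-68,22,z),P(-68,-22,z))
for z in (.148,.184): print('brass bar back',z,P(68,22,z),P(68,-22,z))
g=cv2.cvtColor(S['frame'],cv2.COLOR_RGB2GRAY)
for off in (16,-16): 
    a,b=P(-80,off,.170),P(-50,off,.170); print([(round(-80+30*t,0),int(g[tuple(np.round(a+(b-a)*t).astype(int)[::-1])])) for t in np.linspace(0,1,31)])
    a,b=P(50,off,.184),P(80,off,.184); print([(round(50+30*t,0),int(g[tuple(np.round(a+(b-a)*t).astype(int)[::-1])])) for t in np.linspace(0,1,31)])
# steel slot seen through? brass slot direction profile along -x at z top
a,b=P(-36,0,.158),P(36,0,.158); print([tuple(int(q) for q in S['frame'][tuple(np.round(a+(b-a)*t).astype(int)[::-1])]) for t in np.linspace(0,1,13)])
```

```text
steel bar back 0.134 [123.87979067 158.87973669] [129.09444144 199.3824696 ]
steel bar back 0.17 [108.56090329 168.45652412] [115.47706156 213.0816098 ]
brass bar back 0.148 [258.86717469 160.52923226] [258.52596761 205.52510724]
brass bar back 0.184 [259.95073435 171.49880376] [259.45376637 221.94676038]
[(np.float64(-80.0), 111), (np.float64(-79.0), 111), (np.float64(-78.0), 112), (np.float64(-77.0), 112), (np.float64(-76.0), 113), (np.float64(-75.0), 112), (np.float64(-74.0), 112), (np.float64(-73.0), 112), (np.float64(-72.0), 113), (np.float64(-71.0), 110), (np.float64(-70.0), 95), (np.float64(-69.0), 64), (np.float64(-68.0), 31), (np.float64(-67.0), 22), (np.float64(-66.0), 21), (np.float64(-65.0), 23), (np.float64(-64.0), 17), (np.float64(-63.0), 17), (np.float64(-62.0), 16), (np.float64(-61.0), 16), (np.float64(-60.0), 14), (np.float64(-59.0), 13), (np.float64(-58.0), 10), (np.float64(-57.0), 10), (np.float64(-56.0), 12), (np.float64(-55.0), 12), (np.float64(-54.0), 15), (np.float64(-53.0), 11), (np.float64(-52.0), 7), (np.float64(-51.0), 12), (np.float64(-50.0), 15)]
[(np.flo
[... 1805 characters left out ...]
(60.0), 25), (np.float64(61.0), 24), (np.float64(62.0), 31), (np.float64(63.0), 27), (np.float64(64.0), 27), (np.float64(65.0), 47), (np.float64(66.0), 86), (np.float64(67.0), 121), (np.float64(68.0), 143), (np.float64(69.0), 144), (np.float64(70.0), 144), (np.float64(71.0), 143), (np.float64(72.0), 141), (np.float64(73.0), 142), (np.float64(74.0), 143), (np.float64(75.0), 144), (np.float64(76.0), 143), (np.float64(77.0), 144), (np.float64(78.0), 147), (np.float64(79.0), 151), (np.float64(80.0), 152)]
[(96, 93, 96), (94, 91, 95), (97, 94, 97), (27, 27, 29), (16, 14, 17), (18, 17, 18), (19, 21, 19), (104, 80, 37), (207, 159, 67), (206, 159, 68), (208, 161, 70), (209, 162, 69), (186, 144, 63)]
```

```bash
python3 -c "
from station import robot
print(robot.finish_job())"
```

```text
the job is handed in; nothing more can be done
None
```

I handed the job in: both weights are on the hanger, fully home with their slots facing opposite ways. The steel was seated at about 19 N and the brass at about 20 N. In the last wrist image the two bars measured 135.7 mm back to back, against 136 mm expected, and the arm was clear. The job used about 34 of the 72 s; early on, a blocked first push on the steel reached 33 N sideways and 32 N up at the wrist sensor before I backed off.

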